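Gauge the cooler gap by feel

ROBOT

A 7-joint arm with a two-finger parallel gripper is mounted at the origin on the work surface. World frame = base frame: x ahead of the robot, y to its left, z up, the work surface at z = 0. Lengths are in m, angles in rad, forces in N, time in s.
With the tool pointing down it reaches from about 0.35 to 0.9 m from the base axis. Payload 8.1 kg.
Tool frame: the origin (TCP) lies midway between the tips of the shut fingers; the grasp point (between the pads) lies 19 mm behind it; z points along the fingers, y is the direction in which the jaws open and shut (so a half turn about z gives the same grasp; the last joint's range is limited). The gripper opens to 85 mm and grips with 20 to 120 N. Pads are 22 mm wide; open, the fingers measure 114 mm over their backs; the gripper's body (76 mm by 85 mm) begins 54 mm behind the grasp point. The pads swing forward as they close: fully open they stand 13 mm farther back than shut.
Start: joints at [-1.404, 0.434, 0.025, 1.573, -0.012, 1.134, -0.075], TCP at [0.167, 0.602, 0.231] pointing down, gripper open.
Joint ranges: [-2.62, 2.62], [-0.44, 2.09], [-1.27, 1.32], [0.08, 2.57], [-1.32, 4.46], [0.12, 2], [-2.74, 2.74]. Speed limits (rad/s): [2.22, 2.22, 3.01, 3.01, 3.14, 3.14, 3.14].

INTERFACE

Orientations are given as a unit quaternion [w, x, y, z].
In Python, from station import env gives the robot as it stands.
- The arm moves only by the tool arm_command, never from a script. Its argument "moves" is a list of rows, each an object with "translation": the shift along the tool's x, y, z in cm, a list of three; "twist": the turn, a rotation vector about the tool's x, y, z in rad, a list of three; "grip": the closure, from 0 (fully open) to 1 (shut). In form: [{"translation": [x, y, z], "twist": [ax, ay, az], "grip": grip}, ...]. A call has 1 to 10 rows; each row is the pose to reach, as a shift and turn from the pose commanded when the call began, along the tool's axes at that moment; what a row does not reach only later rows make up. A row lasts 1/10 s, in which the tool goes at most 50 mm and 8.59 degrees, less where a joint would pass 70% of its speed; a pose out of reach is approached as far as the arm can. A call with a gripper value outside its range is refused whole. The fingers move at their own pace and stop on an object; "newtons" is the grip in N (left out, the last holds). Time passes only in rows, so rows that repeat a pose let the fingers close. It gives the time, the measured TCP pose, the force and the opening at its end, in the units of the state.
- env.read_state(): the state, without advancing time (a new reading comes with each control period).
- env.grab_frame(name): name is "scene" or "top" or "wrist"; returns a dict with "img" (384x512x3 uint8, red, green, blue), "z_map" (384x512 float32, m along the optical axis (not along the pixel's ray), 0 where there is no reading), "mtx" (3x3 intrinsics, pixels), "position" and "attitude" of the camera in the world. Camera axes: x right, y down, z forward; pixel columns grow to the right and rows downward; lengths in m; the calibration is good to about 2 mm. A picture is of the moment at which its call begins.
- env.close_job(): hands the job in, once; it reports no verdict.
The state is a dict: "time": time; "joints": joint angles; "joint_vel": joint speeds; "joint_efforts": joint torques, N m; "position": TCP position; "ee_rot": TCP orientation; "wrist_force": force on the tool from outside, world axes, zero at the start; "wrist_torque": the same for the moment, N m; "grip_width": finger opening in m.
Only numpy, scipy, OpenCV 4.12 (cv2) and the standard library are available. Lean on these libraries where they do the work, as an engineer would, in place of code of your own. Each camera call takes 0.05 s, during which the arm holds its last target. There are 200 camera calls.

TASK

Take the tapered feeler gauge by its yellow handle out of the blue stand and slide it point down, flat face against the copper cheek of the cooler, into the gap between the cooler and the orange sprung pressure plate. Push it gently and slowly down until you feel it drag with about 10 N as it slides, never ramming it or wedging it much harder, then let go. Leave the gauge standing upright, wedged in the gap, and leave the other things on the bench alone.

Things in the scene. Friction and masses are not known exactly. Their poses are not given: they have to be found in the camera images.
- gauge: Loose tapered feeler gauge, 120 g, upright, point down: steel blade 92 mm long, 22 mm wide (y), under a yellow handle. Origin: bottom edge of the blade, mid-width, on its flat face; z up the blade, +x out of the flat face. The -x face slopes: 3 mm thick at the bottom edge, 1 mm more for every 7 mm up, 16 mm at the handle
- gauge_handle (a point): Centre of the gauge's yellow handle block, 30 mm (x) by 36 mm (y) by 42 mm tall; in the gauge's frame at x = -8, y = 0, z = 113 mm; a red stripe along its top edge marks the flat-face (+x) side
- stand: Fixed blue block, 75 x 75 mm, 110 mm tall, origin at its underside's centre, z up, same yaw as the gauge at the start. The blade hangs in a vertical 20 x 25.5 mm slot; the handle's underside rests on the block's top, so the gauge must be lifted 95 mm to come clear
- rig: Fixed jig plate, 170 (x) by 150 (y) mm, with a circuit board (top at z = 12 mm) and on it a cooler with a flat copper cheek in the plane x = 0 and aluminium fins: x 0 to 46 mm, y -40 to 40 mm, top at z = 100 mm. Origin on the underside, below the cheek's middle; z up. The gauge fits with its axes parallel to the rig's
- gap_mouth (a point): Point on the cooler's cheek at rig x = 0, y = 0, z = 94 mm, level with the rounded top edge of the orange pressure plate (6 mm thick, y -28 to 28 mm) facing the cheek from the -x side. The gap between them is open at the top, 80 mm deep, and 6.5 to 11 mm wide: set anew each time and not told. Springs hold the plate, 6 N per mm pushed back; the drag shows only while the gauge slides
- drive: Loose hard drive, 70 x 100 x 16 mm, lying flat beyond the work, origin at its underside's centre; leave it alone
- cup: Loose grey cup, 72 mm across, 85 mm high, origin at its underside's centre; leave it alone
- fan: Loose black case fan, 80 x 80 x 20 mm, lying flat, origin at its underside's centre; leave it alone
Mind the look-alikes: they are no part of the job. There is more than one size of the rig; the job needs the middle-sized.

How it is judged:
On the way, in this order (a step that is already met when the one before it is completed fails the run):
1. the gauge is lifted clear of the stand (z of gauge in the frame of stand above 0.108 m), for 0.1 s.
2. the blade's point is in the gap, at least 12 mm below its mouth (z of gauge in the frame of gap_mouth below -0.012 m and x of gauge in the frame of gap_mouth between -0.009 and 0.002 m and y of gauge in the frame of gap_mouth between -0.02 and 0.02 m), for 0.1 s.
At the end, for the whole second after the job is handed in: The gauge stands released and still in the gap, within 0.1 rad of upright, its flat face by the cooler's cheek (bottom edge within 4 mm of it, within 15 mm of the cheek's middle, at least 20 mm below the mouth), wedged so that cooler and sprung plate together press on it with 7 to 23 N (contact force between gauge and rig between 7 and 23 N and z of gauge in the frame of gap_mouth below -0.02 m and x of gauge in the frame of gap_mouth between -0.004 and 0.002 m and y of gauge in the frame of gap_mouth between -0.015 and 0.015 m and angle between gauge's own z axis and vertical below 0.1 rad and linear speed of gauge below 0.01 m/s); the robot touches nothing.
It fails at once if the gauge was rammed against the rig or wedged too hard (more than 34 N) (contact force between gauge and rig above 34 N).
It fails at once if the hard drive was disturbed (distance of drive from where it was at the start of the episode above 0.02 m).
It fails at once if the cup was disturbed (distance of cup from where it was at the start of the episode above 0.02 m).
It fails at once if the fan was disturbed (distance of fan from where it was at the start of the episode above 0.02 m).
It also fails if it takes over 45 s, if anything falls off the work surface, if the arm or the gripper's body presses on something with over 40 N, if the wrist force passes 120 N, or if a joint passes its speed limit or range.

## Working session

There is one attempt and no reset: what is moved stays moved. The work goes in short steps, Python scripts to look and compute and a tool call to move; the robot and the scene stay as the last step left them, time stands still between calls to the robot, and variables do not carry over. Pictures are saved under pics/ and viewed, about 8 in all and at most 12, crops included, and the job is handed in when it is done.

Besides the shell and the picture viewer there is one more tool, called after "Call:" as name(argument=value, ...) on one line, values as JSON. arm_command: Moves the arm, as the interface text tells. Its arguments: {"type":"object","properties":{"moves":{"type":"array","items":{"type":"object","properties":{"translation":{"type":"array","items":{"type":"number"}},"twist":{"type":"array","items":{"type":"number"}},"grip":{"type":"number"}}}},"newtons":{"type":"number"}},"required":["moves"]}

```bash
mkdir -p pics; cat > h.py <<'E'
import numpy as np, cv2, pickle
from scipy.spatial.transform import Rotation as R
from station import env
def grab(n):
    f=env.grab_frame(n); pickle.dump(f,open(f'pics/{n}.pkl','wb')); return f
def rot(q): return R.from_quat([q[1],q[2],q[3],q[0]]).as_matrix()
def pts(f):
    z=f['z_map']; v,u=np.mgrid[:z.shape[0],:z.shape[1]]
    K=f['mtx']; p=np.stack([(u-K[0][2])/K[0][0]*z,(v-K[1][2])/K[1][1]*z,z],-1)
    A=np.array(f['attitude']); A=rot(A) if A.size==4 else A
    return p@A.T+np.array(f['position'])
E
python3 - <<'E'
from h import *
for n in ('scene','top'):
    f=grab(n); cv2.imwrite(f'pics/{n}0.png',f['img'][:,:,::-1]); print(n,f['position'],f['attitude'],f['mtx'])
    P=pts(f); print(P[::96,::128].round(3).tolist())
s=env.read_state(); print(s)
E
```

```text
scene [0.91298643 0.49208121 0.62001066] [-0.14271606  0.29313051  0.85761371 -0.39775036] [[361.77639392   0.         261.58299327]
 [  0.         361.77639392 192.1805268 ]
 [  0.           0.           1.        ]]
[[[0.679, -2.174, 0.125], [0.306, -1.2, 0.25], [-0.418, -1.25, 0.153], [-0.711, -0.638, 0.224]], [[0.886, -2.169, -0.389], [0.419, -1.144, -0.134], [0.109, -0.558, -0.0], [0.061, -0.036, 0.183]], [[1.105, -1.708, -0.751], [0.734, -0.299, 0.001], [0.463, -0.095, -0.001], [0.19, 0.113, 0.0]], [[1.225, -0.966, -0.75], [0.852, -0.011, 0.001], [0.647, 0.146, -0.0], [0.441, 0.305, 0.001]]]
top [0.46102856 0.00134616 0.8912462 ] [ 0.0248916  -0.69885616  0.71408533 -0.03259797] [[389.6385985    0.         261.67822703]
 [  0.         389.6385985  187.81161445]
 [  0.           0.           1.        ]]
[[[0.994, 0.602, -0.0], [0.989, 0.299, 0.0], [0.982, -0.005, 0.003], [0.978, -0.311, 0.002]], [[0.748, 0.569, 0.037], [0.754, 0.297, 0.001], [0.742, -0.001, 0.023], [0.744, -0.301, 0.0]], [[0.533, 0.562, 0.038], [0.53, 0.296, 0.0], [0.524, 0.004, 0.003], [0.518, -0.29, 0.002]], [[0.321, 0.582, -0.002], [0.315, 0.294, 0.002], [0.308, 0.009, 0.0], [0.316, -0.253, 0.084]]]
{'time': 0.1, 'joints': array([-1.40358351,  0.43517746,  0.02496138,  1.57399482, -0.01158436,
        1.13400039, -0.07510389]), 'joint_vel': array([ 0.00051197, -0.00371292, -0.00128287, -0.00207967,  0.00162961,
        0.00068166, -0.00037858]), 'joint_efforts': array([ 4.30272470e-03, -6.71753168e+01,  1.02856446e+00, -3.16904283e+01,
        1.59076683e-02,  7.06985287e-03,  4.15734519e-05]), 'position': array([0.16652321, 0.60194196, 0.23059367]), 'ee_rot': array([-2.67004034e-05,  1.34525024e-01,  9.90909937e-01, -7.17175648e-04]), 'wrist_force': array([-0.35933749,  0.21175264, -0.06061212]), 'wrist_torque': array([-0.03092899,  0.06471142, -0.01518591]), 'grip_width': 0.08520775212643976}
```

View pics/top0.png

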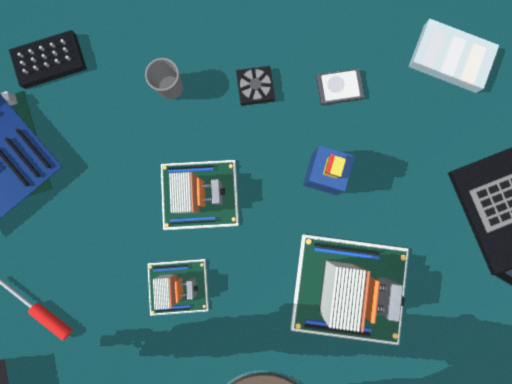

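View pics/scene0.png

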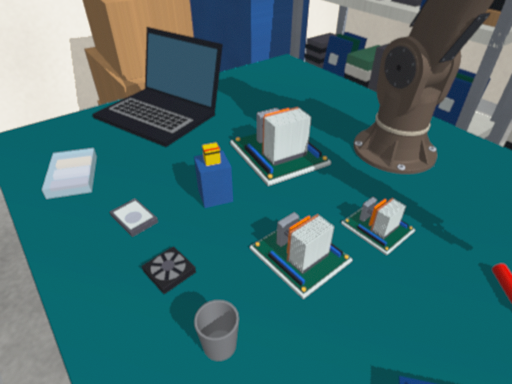

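Top view: the stand with the yellow handle is at about (332,168), with the red stripe on its left. The middle rig is at about (200,195), with the fins on the left and the orange plate at (201,192). The larger and smaller rigs are look-alikes. The drive is at (340,86), the fan at (255,85) and the cup at (163,77).

```bash
cat > m1.py <<'E'
from h import *
f=pickle.load(open('pics/top.pkl','rb')); P=pts(f); hsv=cv2.cvtColor(f['img'],cv2.COLOR_RGB2HSV); H,S,V=cv2.split(hsv)
def box(c):  # world xy of mask as minAreaRect
    r=cv2.minAreaRect((c[:,:2]*1000).astype(np.float32)); return np.round(r[0],1),np.round(r[1],1),round(r[2],1)
roi=np.zeros(H.shape,bool); roi[150:240,150:250]=1
x,y,z=P[...,0],P[...,1],P[...,2]
m=roi&(z>0.0035)&(z<0.02); print('rig plate',box(P[m]))
w=roi&(S<60)&(V>170)&(z<0.03); print('rig white',box(P[w]),z[w].mean())
o=roi&(H<14)&(S>150)&(V>120); print('orange',o.sum(),box(P[o&(z>0.08)]),np.percentile(z[o],[5,50,95]))
fi=roi&(S<60)&(z>0.09); print('fins',box(P[fi]),np.median(z[fi]))
roi[:]=0; roi[140:200,298:360]=1
b=roi&(z>0.1)&(z<0.118); print('stand top',box(P[b]))
yl=roi&(z>0.14); print('handle top',box(P[yl]),np.median(z[yl]),z[yl].max())
rd=roi&((H<8)|(H>172))&(S>150)&(z>0.14); print('red',rd.sum(),P[rd].mean(0)); ye=roi&(H>18)&(H<35)&(S>120)&(z>0.14); print('yel',P[ye].mean(0))
E
python3 m1.py
```

```text
rig plate (array([521.8, 132.6]), array([224.9, 203.4]), 88.9)
rig white (array([521.3, 135.4]), array([151.4, 171.8]), 2.0) 0.008390334654905402
orange 143 (array([522.2, 122.8]), array([53.6,  6.2]), 2.0) [0.03313034 0.07886343 0.09544154]
fins (array([513.2,  90.6]), array([189.8,  82.1]), 83.1) 0.09953755611414994
stand top (array([ 562.8, -149.6]), array([75.3, 75.6]), 72.2)
handle top (array([510.5, -89.5]), array([ 44.2, 202.2]), 40.9) 0.15265313101402717 0.8912462033348684
red 69 [ 0.56498261 -0.13889136  0.15291948]
yel [ 0.55915089 -0.1517978   0.15571756]
```

Call:
arm_command(moves=[{"translation": [-10, -10, -5], "twist": [0, 0, 0.15], "grip": 0}, {"translation": [-58, -62, -5], "twist": [0, 0, 1.61], "grip": 0}, {"translation": [-58, -62, -5], "twist": [0, 0, 1.61], "grip": 0}, {"translation": [-58, -62, -5], "twist": [0, 0, 1.61], "grip": 0}, {"translation": [-58, -62, -5], "twist": [0, 0, 1.61], "grip": 0}, {"translation": [-58, -62, -5], "twist": [0, 0, 1.61], "grip": 0}, {"translation": [-58, -62, -5], "twist": [0, 0, 1.61], "grip": 0}, {"translation": [-58, -62, -5], "twist": [0, 0, 1.61], "grip": 0}, {"translation": [-58, -62, -5], "twist": [0, 0, 1.61], "grip": 0}, {"translation": [-58, -62, -5], "twist": [0, 0, 1.61], "grip": 0}])

```text
time: 1.1
position: [0.3979, 0.1606, 0.2668]
ee_rot: [-0.0, 0.776, 0.631, 0.0]
wrist_force: [0.6, 0.8, -0.1]
grip_width: 0.0853
```

Call:
arm_command(moves=[{"translation": [-25, 20, -1], "twist": [0, 0, 0.1], "grip": 0}, {"translation": [-25, 20, -1], "twist": [0, 0, 0.1], "grip": 0}, {"translation": [-25, 20, -1], "twist": [0, 0, 0.1], "grip": 0}, {"translation": [-25, 20, -1], "twist": [0, 0, 0.1], "grip": 0}, {"translation": [-25, 20, -1], "twist": [0, 0, 0.1], "grip": 0}, {"translation": [-25, 20, -1], "twist": [0, 0, 0.1], "grip": 0}, {"translation": [-25, 20, -1], "twist": [0, 0, 0.1], "grip": 0}, {"translation": [-25, 20, -1], "twist": [0, 0, 0.1], "grip": 0}, {"translation": [-25, 20, -1], "twist": [0, 0, 0.1], "grip": 0}])

```text
time: 2.0
position: [0.5438, -0.1218, 0.2761]
ee_rot: [-0.0, 0.805, 0.594, -0.0]
wrist_force: [0.2, 0.5, -0.4]
grip_width: 0.0857
```

```bash
python3 - <<'E'
from h import *
f=grab('wrist'); cv2.imwrite('pics/w1.png',f['img'][:,:,::-1]); print(f['position'],f['attitude'])
s=env.read_state(); print(s['position'],s['ee_rot'],s['joints'])
E
```

```text
[ 0.56848673 -0.04271629  0.41882799] [ 0.16212254  0.97550932 -0.14649798 -0.02522296]
[ 0.54370705 -0.12088221  0.2761706 ] [-6.64424912e-04  8.04335872e-01  5.94174479e-01 -2.26964227e-04] [-0.42353167  0.33236812  0.73961494  1.71687412 -0.2399626   1.18662489
  0.0815766 ]
```

View pics/w1.png

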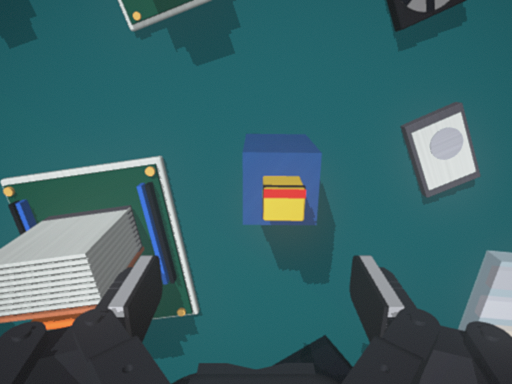

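The wrist view shows the handle's top face at about (284,207), with the red stripe above it at (284,193). The stand lies square to the tool.

```bash
python3 - <<'E'
from h import *
f=pickle.load(open('pics/wrist.pkl','rb')); P=pts(f); H,S,V=cv2.split(cv2.cvtColor(f['img'],cv2.COLOR_RGB2HSV))
x,y,z=P[...,0],P[...,1],P[...,2]
roi=np.zeros(H.shape,bool); roi[120:240,225:340]=1
def box(m):
    r=cv2.minAreaRect((P[m][:,:2]*1000).astype(np.float32)); return np.round(r[0],1),np.round(r[1],1),round(r[2],1)
m=roi&(z>.1)&(z<.116); print('stand',box(m),np.median(z[m]))
m=roi&(z>.147)&(z<.17); print('handle',box(m),np.median(z[m]),m.sum())
# pixel-based corners cast onto z=0.152
c=(roi&(((H<35))|(H>172))&(S>120)&(V>80)); c=c.astype(np.uint8); print(cv2.boundingRect(c))
top=roi&(z>.147)&(z<.17)&(c>0); print(box(top))
f=pickle.load(open('pics/top.pkl','rb')); P=pts(f); z=P[...,2]
roi=np.zeros(H.shape,bool); roi[140:200,298:360]=1
m=roi&(z>.145)&(z<.17);print('top handle',box(m),m.sum())
E
```

```text
stand (array([ 561. , -149.9]), array([75.6, 74.7]), 72.4) 0.11021529060824273
handle (array([ 560.6, -149.4]), array([30.7, 36.2]), 72.1) 0.1523139966693322 1405
(263, 176, 43, 45)
(array([ 560.7, -149.4]), array([30.3, 36. ]), 73.3)
top handle (array([ 562.7, -149.3]), array([30.8, 36.1]), 72.6) 307
```

Call:
arm_command(moves=[{"translation": [-2.2, 2.5, 0], "twist": [0, 0, 0.01], "grip": 0}, {"translation": [-2.2, 2.5, 4], "twist": [0, 0, 0.01], "grip": 0}, {"translation": [-2.2, 2.5, 8], "twist": [0, 0, 0.01], "grip": 0}, {"translation": [-2.2, 2.5, 12], "twist": [0, 0, 0.01], "grip": 0}, {"translation": [-2.2, 2.5, 15], "twist": [0, 0, 0.01], "grip": 0}, {"translation": [-2.2, 2.5, 16.2], "twist": [0, 0, 0.01], "grip": 0}, {"translation": [-2.2, 2.5, 16.2], "twist": [0, 0, 0.01], "grip": 0}, {"translation": [-2.2, 2.5, 16.2], "twist": [0, 0, 0.01], "grip": 0}])

```text
time: 2.85
position: [0.5624, -0.15, 0.116]
ee_rot: [0.0, 0.807, 0.59, 0.001]
wrist_force: [-0.4, 0.4, -0.1]
grip_width: 0.0856
```

Call:
arm_command(moves=[{"translation": [0, 0, 0], "twist": [0, 0, 0], "grip": 0.3}, {"translation": [0, 0, 0], "twist": [0, 0, 0], "grip": 1}, {"translation": [0, 0, 0], "twist": [0, 0, 0], "grip": 1}, {"translation": [0, 0, 0], "twist": [0, 0, 0], "grip": 1}, {"translation": [0, 0, 0], "twist": [0, 0, 0], "grip": 1}, {"translation": [0, 0, 0], "twist": [0, 0, 0], "grip": 1}, {"translation": [0, 0, 0], "twist": [0, 0, 0], "grip": 1}, {"translation": [0, 0, 0], "twist": [0, 0, 0], "grip": 1}], newtons=50)

```text
time: 3.65
position: [0.5619, -0.1504, 0.1154]
ee_rot: [0.0, 0.808, 0.59, 0.0]
wrist_force: [-1.3, 1.0, 6.5]
grip_width: 0.0359
```

Call:
arm_command(moves=[{"translation": [0, 0, -1], "twist": [0, 0, 0], "grip": 1}, {"translation": [0, 0, -3], "twist": [0, 0, 0], "grip": 1}, {"translation": [0, 0, -5], "twist": [0, 0, 0], "grip": 1}, {"translation": [0, 0, -7], "twist": [0, 0, 0], "grip": 1}, {"translation": [0, 0, -9], "twist": [0, 0, 0], "grip": 1}, {"translation": [0, 0, -11], "twist": [0, 0, 0], "grip": 1}, {"translation": [0, 0, -13], "twist": [0, 0, 0], "grip": 1}, {"translation": [0, 0, -13], "twist": [0, 0, 0], "grip": 1}, {"translation": [0, 0, -13], "twist": [0, 0, 0], "grip": 1}, {"translation": [0, 0, -13], "twist": [0, 0, 0], "grip": 1}])

```text
time: 4.65
position: [0.561, -0.1501, 0.2438]
ee_rot: [-0.001, 0.807, 0.59, -0.0]
wrist_force: [-0.2, -0.1, -1.8]
grip_width: 0.0353
```

```bash
python3 - <<'E'
from h import *
f=grab('scene'); cv2.imwrite('pics/s2.png',cv2.resize(f['img'][80:280,150:400,::-1],None,fx=3,fy=3,interpolation=cv2.INTER_CUBIC))
f=pickle.load(open('pics/top.pkl','rb')); P=pts(f); H,S,V=cv2.split(cv2.cvtColor(f['img'],cv2.COLOR_RGB2HSV)); z=P[...,2]
cv2.imwrite('pics/rig.png',cv2.resize(f['img'][150:240,150:250,::-1],None,fx=6,fy=6,interpolation=cv2.INTER_NEAREST))
np.set_printoptions(linewidth=200)
for r in (185,192,200): print(r,[(u,tuple((P[r,u]*1000).round().astype(int)),tuple(int(a) for a in f['img'][r,u])) for u in range(188,212)])
roi=np.zeros(H.shape,bool); roi[150:240,150:250]=1
m=roi&(z>.095)&(z<.11); 
for n,mm in (('fins',m&(S<60)),('orangeish',m&(S>100))):
    r=cv2.minAreaRect((P[mm][:,:2]*1000).astype(np.float32)); print(n,mm.sum(),r)
E
```

```text
185 [(188, (np.int64(534), np.int64(142), np.int64(100)), (228, 232, 231)), (189, (np.int64(535), np.int64(140), np.int64(96)), (197, 200, 197)), (190, (np.int64(536), np.int64(140), np.int64(86)), (191, 159, 144)), (191, (np.int64(534), np.int64(135), np.int64(103)), (220, 151, 120)), (192, (np.int64(535), np.int64(135), np.int64(95)), (165, 110, 86)), (193, (np.int64(536), np.int64(134), np.int64(84)), (127, 84, 66)), (194, (np.int64(537), np.int64(135), np.int64(69)), (124, 83, 65)), (195, (np.int64(538), np.int64(134), np.int64(59)), (125, 83, 65)), (196, (np.int64(539), np.int64(135), np.int64(42)), (163, 100, 69)), (197, (np.int64(535), np.int64(125), np.int64(92)), (246, 168, 100)), (198, (np.int64(534), np.int64(122), np.int64(94)), (243, 154, 90)), (199, (np.int64(534), np.int64(120), np.int64(94)), (206, 114, 66)), (200, (np.int64(536), np.int64(120), np.int64(79)), (163, 92, 54)), (201, (np.int64(537), np.int64(120), np.int64(67)), (154, 94, 67)), (202, (np.int64(537), np.int64(119), np.int64(60)), (140, 123, 122)), (203, (np.int64(537), np.int64(117), np.int64(61)), (124,
[... 3410 characters left out ...]
nt64(505), np.int64(113), np.int64(61)), (103, 106, 110)), (206, (np.int64(505), np.int64(111), np.int64(56)), (100, 108, 112)), (207, (np.int64(505), np.int64(109), np.int64(58)), (96, 103, 108)), (208, (np.int64(505), np.int64(108), np.int64(52)), (99, 107, 110)), (209, (np.int64(505), np.int64(105), np.int64(59)), (94, 101, 105)), (210, (np.int64(505), np.int64(103), np.int64(53)), (105, 113, 116)), (211, (np.int64(505), np.int64(100), np.int64(61)), (105, 115, 118))]
fins 618 ((520.9878540039062, 159.26712036132812), (79.57945251464844, 40.06636428833008), 2.5506246089935303)
orangeish 75 ((521.2890014648438, 128.10452270507812), (75.4683837890625, 16.05919075012207), 1.9454071521759033)
```

View pics/rig.png

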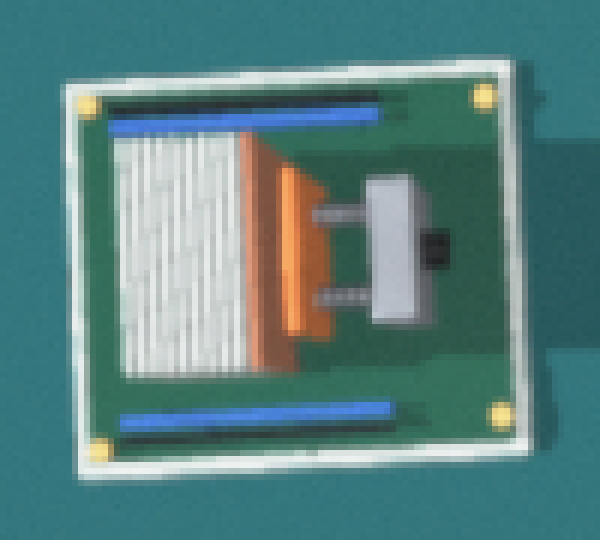

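View pics/s2.png

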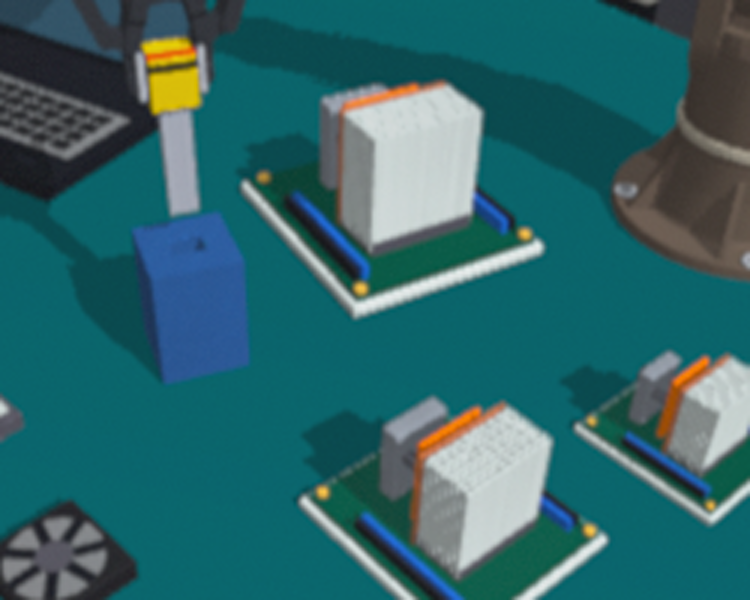

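The gauge hangs clear above the stand. The rig's cheek is near world y=134 mm and the plate's near face is at about 126 mm. I'll hover over the mouth now.

Call:
arm_command(moves=[{"translation": [3, -1.5, 0], "twist": [0, 0, -0.04], "grip": 1}, {"translation": [7, -3.4, 0], "twist": [0, 0, -0.1], "grip": 1}, {"translation": [11, -5.3, 0], "twist": [0, 0, -0.16], "grip": 1}, {"translation": [15, -7.2, 0], "twist": [0, 0, -0.22], "grip": 1}, {"translation": [19, -9.2, 0], "twist": [0, 0, -0.27], "grip": 1}, {"translation": [22, -10.6, 0], "twist": [0, 0, -0.31], "grip": 1}, {"translation": [24, -11.6, 0], "twist": [0, 0, -0.34], "grip": 1}, {"translation": [24.9, -12, 0], "twist": [0, 0, -0.343], "grip": 1}, {"translation": [24.9, -12, 1], "twist": [0, 0, -0.343], "grip": 1}, {"translation": [24.9, -12, 2], "twist": [0, 0, -0.343], "grip": 1}])

```text
time: 5.7
position: [0.5231, 0.1218, 0.2237]
ee_rot: [0.0, 0.696, 0.718, -0.0]
wrist_force: [0.0, 0.1, -1.3]
grip_width: 0.0355
```

Call:
arm_command(moves=[{"translation": [0, 0, 0], "twist": [0, 0, 0], "grip": 1}, {"translation": [0, 0, 0], "twist": [0, 0, 0], "grip": 1}, {"translation": [0, 0, 0], "twist": [0, 0, 0], "grip": 1}])

```text
time: 6.0
position: [0.5233, 0.1223, 0.2248]
ee_rot: [0.0, 0.696, 0.718, 0.0]
wrist_force: [-0.1, 0.0, -0.8]
grip_width: 0.0356
```

```bash
python3 - <<'E'
from h import *
f=grab('wrist'); cv2.imwrite('pics/w3.png',f['img'][:,:,::-1])
s=env.read_state(); print(s['time'],s['position'],s['ee_rot'],s['wrist_force'],s['wrist_torque'])
E
```

```text
6.05 [0.52332083 0.12265207 0.22490894] [1.31788631e-04 6.95464576e-01 7.18560352e-01 1.62114144e-04] [-1.12616254  0.11146871 -1.07324295] [-0.0277886   0.03502469 -0.00052415]
```

View pics/w3.png

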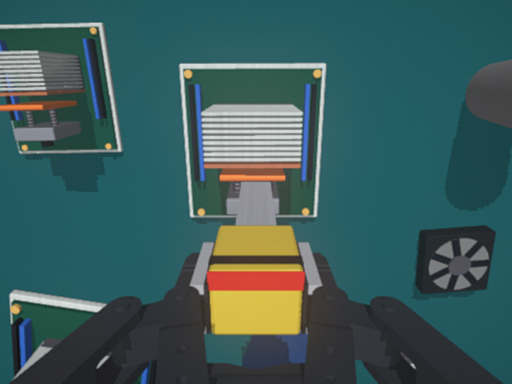

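The wrist view shows the copper strip at about row 165, the orange plate's top at about row 178 and the blade's lower edge at about (257,181). All three sit in one picture, so I can measure them relative to each other.

```bash
python3 - <<'E'
from h import *
f=pickle.load(open('pics/wrist.pkl','rb')); im=f['img']; P=pts(f)
for c in (225,230,255,257,280):
    print(c,[(r,im[r,c].tolist(),(P[r,c]*1000).round().astype(int).tolist()) for r in range(160,187)] if c in(230,257) else '')
H,S,V=cv2.split(cv2.cvtColor(im,cv2.COLOR_RGB2HSV))
for r in (190,200,210): print(r,[(c,im[r,c].tolist()) for c in list(range(230,244))+list(range(270,284))])
o=(H<14)&(S>190)&(V>150); o[:150]=0;o[:,:190]=0;o[190:]=0; print('orange cols',np.where(o.any(0))[0][[0,-1]])
cu=(H<14)&(S>90); cu[:155]=0; cu[172:]=0;cu[:,:190]=0;cu[:,320:]=0; print('cu cols',np.where(cu.any(0))[0][[0,-1]])
K=f['mtx'];A=rot(f['attitude']);p0=np.array(f['position'])
def cast(u,v,z):
    d=A@np.linalg.inv(K)@[u,v,1]; return (p0+d*(z-p0[2])/d[2])*1000
print(p0,[cast(255,r,.1).round(1).tolist() for r in (160,164,166,168,170)],[cast(255,r,.094).round(1).tolist() for r in (174,176,178,180)],[cast(257,r,.1275).round(1).tolist() for r in (178,180,182)])
E
```

```text
225 
230 [(160, [199, 205, 202], [502, 140, 101]), (161, [159, 151, 146], [501, 136, 90]), (162, [113, 89, 81], [501, 136, 92]), (163, [120, 82, 69], [501, 136, 97]), (164, [168, 111, 89], [502, 136, 99]), (165, [190, 124, 96], [502, 135, 100]), (166, [192, 125, 98], [502, 135, 100]), (167, [185, 119, 93], [502, 134, 101]), (168, [153, 97, 73], [499, 125, 70]), (169, [132, 83, 62], [500, 125, 74]), (170, [132, 82, 62], [500, 125, 78]), (171, [132, 81, 60], [500, 125, 81]), (172, [131, 82, 60], [501, 125, 85]), (173, [127, 79, 58], [501, 125, 87]), (174, [168, 95, 63], [501, 125, 90]), (175, [237, 133, 76], [501, 124, 92]), (176, [245, 151, 85], [501, 124, 92]), (177, [243, 152, 85], [501, 123, 93]), (178, [237, 137, 77], [501, 122, 93]), (179, [226, 124, 72], [501, 121, 93]), (180, [182, 102, 66], [501, 121, 94]), (181, [107, 84, 69], [496, 94, 13]), (182, [69, 79, 76], [496, 93, 13]), (183, [75, 83, 81], [496, 96, 25]), (184, [80, 83, 83], [497, 97, 32]), (185, [83, 85, 86], [497, 97, 35]), (186, [85, 86, 87], [497, 97, 38])]
255 
257 [(160, [208, 213, 210], [521, 205, 368]), (161, 
[... 2385 characters left out ...]
 152]), (234, [142, 145, 152]), (235, [142, 146, 152]), (236, [142, 144, 151]), (237, [145, 145, 152]), (238, [146, 147, 154]), (239, [147, 147, 154]), (240, [146, 146, 153]), (241, [147, 147, 154]), (242, [146, 145, 152]), (243, [147, 146, 153]), (270, [148, 149, 157]), (271, [148, 149, 158]), (272, [149, 150, 158]), (273, [149, 149, 158]), (274, [147, 149, 156]), (275, [145, 148, 154]), (276, [144, 147, 153]), (277, [141, 143, 150]), (278, [124, 125, 131]), (279, [80, 88, 86]), (280, [55, 71, 59]), (281, [55, 72, 61]), (282, [54, 72, 60]), (283, [55, 73, 63])]Traceback (most recent call last):
  File "<stdin>", line 7, in <module>
IndexError: index 0 is out of bounds for axis 0 with size 0
```

Call:
arm_command(moves=[{"translation": [0.15, -0.2, 0], "twist": [0, 0, 0], "grip": 1}, {"translation": [0.15, -0.2, 1], "twist": [0, 0, 0], "grip": 1}, {"translation": [0.15, -0.2, 2], "twist": [0, 0, 0], "grip": 1}, {"translation": [0.15, -0.2, 2.5], "twist": [0, 0, 0], "grip": 1}, {"translation": [0.15, -0.2, 3], "twist": [0, 0, 0], "grip": 1}, {"translation": [0.15, -0.2, 3.4], "twist": [0, 0, 0], "grip": 1}, {"translation": [0.15, -0.2, 3.8], "twist": [0, 0, 0], "grip": 1}, {"translation": [0.15, -0.2, 4.2], "twist": [0, 0, 0], "grip": 1}, {"translation": [0.15, -0.2, 4.2], "twist": [0, 0, 0], "grip": 1}, {"translation": [0.15, -0.2, 4.2], "twist": [0, 0, 0], "grip": 1}])

```text
time: 7.05
position: [0.521, 0.1247, 0.1827]
ee_rot: [0.0, 0.695, 0.719, 0.0]
wrist_force: [-0.2, -0.3, -1.0]
grip_width: 0.0356
```

```bash
python3 - <<'E'
from h import *
f=grab('wrist'); cv2.imwrite('pics/w4.png',cv2.resize(f['img'][90:240,150:350,::-1],None,fx=4,fy=4,interpolation=cv2.INTER_CUBIC))
s=env.read_state(); print(s['time'],s['position'],s['ee_rot'],s['wrist_force'],s['wrist_torque'])
im=f['img'];P=pts(f)
A=np.arange(130,200,2)
for c in (235,252): print(c,[(int(r),im[r,c].tolist(),(P[r,c]*1000).round().astype(int).tolist()) for r in A])
E
```

```text
7.1 [0.52110019 0.12473943 0.18281216] [7.85326840e-05 6.95013159e-01 7.18997002e-01 1.15161452e-04] [-0.31551479  0.46870169 -1.56438715] [-0.04144107  0.0075319  -0.03477009]
235 [(130, [205, 212, 211], [505, 173, 99]), (132, [194, 200, 198], [505, 172, 99]), (134, [103, 106, 105], [505, 169, 92]), (136, [196, 201, 201], [505, 169, 100]), (138, [202, 208, 207], [518, 208, 325]), (140, [121, 125, 124], [505, 165, 90]), (142, [170, 176, 173], [505, 165, 100]), (144, [206, 213, 211], [506, 164, 101]), (146, [159, 164, 163], [506, 162, 100]), (148, [128, 132, 129], [505, 160, 97]), (150, [203, 209, 207], [506, 159, 100]), (152, [194, 200, 198], [506, 158, 100]), (154, [125, 128, 127], [505, 156, 95]), (156, [194, 200, 199], [506, 155, 100]), (158, [200, 207, 205], [506, 154, 99]), (160, [122, 125, 124], [505, 151, 93]), (162, [176, 182, 179], [506, 151, 100]), (164, [205, 212, 211], [506, 150, 101]), (166, [143, 146, 145], [505, 146, 93]), (168, [167, 171, 169], [506, 146, 99]), (170, [201, 207, 206], [506, 146, 101]), (172, [173, 179, 177], [506, 144, 100]), (174, [126, 129, 128], [50
[... 1202 characters left out ...]
18, 150, 99]), (166, [142, 146, 146], [518, 147, 93]), (168, [167, 171, 170], [518, 147, 98]), (170, [201, 207, 206], [518, 146, 100]), (172, [158, 162, 161], [518, 144, 100]), (174, [127, 129, 128], [518, 142, 98]), (176, [202, 208, 207], [518, 141, 99]), (178, [190, 196, 194], [518, 140, 101]), (180, [98, 72, 62], [518, 137, 95]), (182, [159, 107, 86], [518, 137, 99]), (184, [185, 121, 95], [518, 135, 100]), (186, [160, 120, 107], [518, 134, 100]), (188, [142, 145, 153], [518, 133, 102]), (190, [142, 143, 150], [518, 133, 106]), (192, [143, 144, 151], [518, 133, 110]), (194, [143, 144, 151], [518, 133, 114]), (196, [142, 143, 149], [518, 133, 118]), (198, [141, 141, 149], [518, 133, 123])]
```

View pics/w4.png

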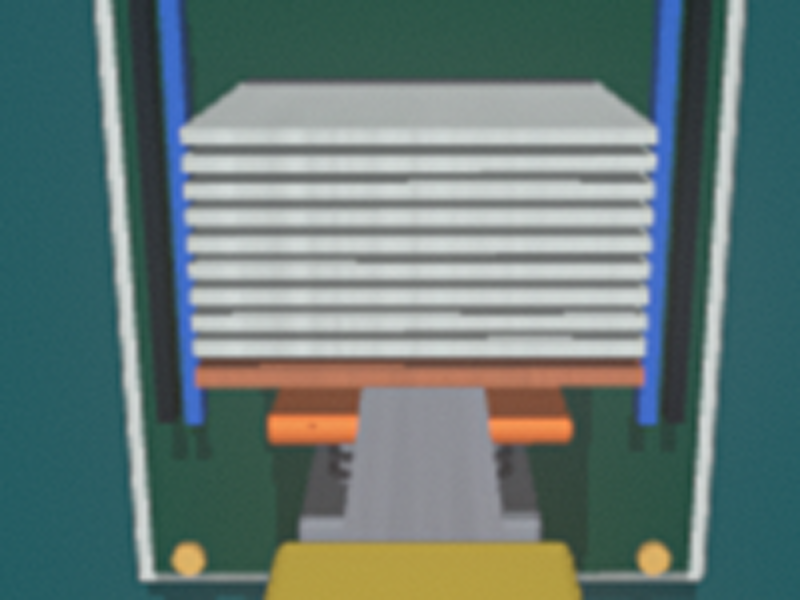

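The blade is in the mouth, centred between the plate edges and about 1.3 mm off the cheek. It is still short of 12 mm deep. I'll continue down, then ease it against the cheek.

Call:
arm_command(moves=[{"translation": [0, 0, 0.4], "twist": [0, 0, 0], "grip": 1}, {"translation": [0, 0, 0.8], "twist": [0, 0, 0], "grip": 1}, {"translation": [0, 0, 1.2], "twist": [0, 0, 0], "grip": 1}, {"translation": [0, 0, 1.5], "twist": [0, 0, 0], "grip": 1}, {"translation": [0, 0, 1.5], "twist": [0, 0, 0], "grip": 1}, {"translation": [0.05, 0, 1.5], "twist": [0, 0, 0], "grip": 1}, {"translation": [0.08, 0, 1.5], "twist": [0, 0, 0], "grip": 1}, {"translation": [0.08, 0, 1.5], "twist": [0, 0, 0], "grip": 1}])

```text
time: 7.9
position: [0.521, 0.1257, 0.1678]
ee_rot: [0.0, 0.695, 0.719, 0.0]
wrist_force: [0.6, 0.4, -1.7]
grip_width: 0.0356
```

Call:
arm_command(moves=[{"translation": [0.03, 0, 0], "twist": [0, 0, 0], "grip": 1}, {"translation": [0.03, 0, 0], "twist": [0, 0, 0], "grip": 1}, {"translation": [0.03, 0, 0], "twist": [0, 0, 0], "grip": 1}])

```text
time: 8.2
position: [0.521, 0.1258, 0.1677]
ee_rot: [0.0, 0.695, 0.719, 0.0]
wrist_force: [0.6, -0.2, -0.5]
grip_width: 0.0355
```

Call:
arm_command(moves=[{"translation": [0.03, 0, 0], "twist": [0, 0, 0], "grip": 1}, {"translation": [0.03, 0, 0], "twist": [0, 0, 0], "grip": 1}, {"translation": [0.03, 0, 0], "twist": [0, 0, 0], "grip": 1}])

```text
time: 8.5
position: [0.521, 0.1259, 0.1677]
ee_rot: [0.0, 0.695, 0.719, -0.0]
wrist_force: [0.4, -2.5, 1.1]
grip_width: 0.0356
```

Call:
arm_command(moves=[{"translation": [0.02, 0, 0], "twist": [0, 0, 0], "grip": 1}, {"translation": [0.02, 0, 0], "twist": [0, 0, 0], "grip": 1}, {"translation": [0.02, 0, 0], "twist": [0, 0, 0], "grip": 1}])

```text
time: 8.8
position: [0.521, 0.1261, 0.1677]
ee_rot: [0.0, 0.695, 0.719, -0.0]
wrist_force: [-0.0, -2.2, 1.0]
grip_width: 0.0352
```

The blade touches the cheek with about 2 N. Now I'll slide it down slowly.

Call:
arm_command(moves=[{"translation": [0, 0, 0.1], "twist": [0, 0, 0], "grip": 1}, {"translation": [0, 0, 0.2], "twist": [0, 0, 0], "grip": 1}, {"translation": [0, 0, 0.3], "twist": [0, 0, 0], "grip": 1}, {"translation": [0, 0, 0.4], "twist": [0, 0, 0], "grip": 1}, {"translation": [0, 0, 0.5], "twist": [0, 0, 0], "grip": 1}, {"translation": [0, 0, 0.6], "twist": [0, 0, 0], "grip": 1}, {"translation": [0, 0, 0.7], "twist": [0, 0, 0], "grip": 1}, {"translation": [0, 0, 0.8], "twist": [0, 0, 0], "grip": 1}])

```text
time: 9.6
position: [0.521, 0.1261, 0.1596]
ee_rot: [0.0, 0.695, 0.719, -0.0]
wrist_force: [-1.1, -5.4, 1.6]
grip_width: 0.0353
```

Call:
arm_command(moves=[{"translation": [0, 0, 0.1], "twist": [0, 0, 0], "grip": 1}, {"translation": [0, 0, 0.2], "twist": [0, 0, 0], "grip": 1}, {"translation": [0, 0, 0.3], "twist": [0, 0, 0], "grip": 1}])

```text
time: 9.9
position: [0.521, 0.1262, 0.1566]
ee_rot: [0.0, 0.695, 0.719, -0.0]
wrist_force: [0.6, -5.2, 2.5]
grip_width: 0.0354
```

Call:
arm_command(moves=[{"translation": [0, 0, 0.1], "twist": [0, 0, 0], "grip": 1}, {"translation": [0, 0, 0.2], "twist": [0, 0, 0], "grip": 1}, {"translation": [0, 0, 0.3], "twist": [0, 0, 0], "grip": 1}])

```text
time: 10.2
position: [0.521, 0.1261, 0.1536]
ee_rot: [0.0, 0.695, 0.719, -0.0]
wrist_force: [0.1, -5.5, 1.6]
grip_width: 0.0352
```

Call:
arm_command(moves=[{"translation": [-0.02, 0, 0.05], "twist": [0, 0, 0], "grip": 1}, {"translation": [-0.02, 0, 0.1], "twist": [0, 0, 0], "grip": 1}, {"translation": [-0.02, 0, 0.15], "twist": [0, 0, 0], "grip": 1}])

```text
time: 10.5
position: [0.521, 0.1261, 0.1523]
ee_rot: [0.0, 0.695, 0.719, 0.0]
wrist_force: [-0.4, -5.2, 4.1]
grip_width: 0.0352
```

Call:
arm_command(moves=[{"translation": [0, 0, 0.05], "twist": [0, 0, 0], "grip": 1}, {"translation": [0, 0, 0.1], "twist": [0, 0, 0], "grip": 1}, {"translation": [0, 0, 0.15], "twist": [0, 0, 0], "grip": 1}])

```text
time: 10.8
position: [0.5212, 0.1261, 0.151]
ee_rot: [0.0, 0.695, 0.719, 0.0]
wrist_force: [0.5, -5.5, 5.7]
grip_width: 0.0353
```

Call:
arm_command(moves=[{"translation": [0, 0, 0.05], "twist": [0, 0, 0], "grip": 1}, {"translation": [0, 0, 0.1], "twist": [0, 0, 0], "grip": 1}, {"translation": [0, 0, 0.15], "twist": [0, 0, 0], "grip": 1}])

```text
time: 11.1
position: [0.5213, 0.1261, 0.1496]
ee_rot: [0.0, 0.695, 0.719, 0.0]
wrist_force: [-0.5, -5.5, 7.5]
grip_width: 0.0357
```

Call:
arm_command(moves=[{"translation": [0, 0, 0.05], "twist": [0, 0, 0], "grip": 1}, {"translation": [0, 0, 0.1], "twist": [0, 0, 0], "grip": 1}, {"translation": [0, 0, 0.15], "twist": [0, 0, 0], "grip": 1}])

```text
time: 11.4
position: [0.5215, 0.126, 0.1483]
ee_rot: [0.0, 0.695, 0.719, 0.001]
wrist_force: [-0.2, -6.2, 8.4]
grip_width: 0.0354
```

Call:
arm_command(moves=[{"translation": [-0.03, 0, 0.05], "twist": [0, 0, 0], "grip": 1}, {"translation": [-0.03, 0, 0.1], "twist": [0, 0, 0], "grip": 1}, {"translation": [-0.03, 0, 0.15], "twist": [0, 0, 0], "grip": 1}])

```text
time: 11.7
position: [0.5216, 0.126, 0.1469]
ee_rot: [0.0, 0.695, 0.719, 0.001]
wrist_force: [-0.0, -5.6, 10.8]
grip_width: 0.0356
```

Call:
arm_command(moves=[{"translation": [-0.03, 0, 0.05], "twist": [0, 0, 0], "grip": 1}, {"translation": [-0.03, 0, 0.1], "twist": [0, 0, 0], "grip": 1}, {"translation": [-0.03, 0, 0.13], "twist": [0, 0, 0], "grip": 1}])

```text
time: 12.0
position: [0.5218, 0.126, 0.1457]
ee_rot: [0.0, 0.695, 0.719, 0.001]
wrist_force: [-0.4, -4.1, 10.7]
grip_width: 0.0357
```

Drag is about 10.7 N. I'll ease off the side load and release.

Call:
arm_command(moves=[{"translation": [-0.02, 0, 0], "twist": [0, 0, 0], "grip": 1}, {"translation": [-0.04, 0, 0], "twist": [0, 0, 0], "grip": 1}, {"translation": [-0.04, 0, 0], "twist": [0, 0, 0], "grip": 1}], newtons=20)

```text
time: 12.3
position: [0.5218, 0.1259, 0.1457]
ee_rot: [0.0, 0.695, 0.719, 0.001]
wrist_force: [-0.6, -3.1, 10.0]
grip_width: 0.0356
```

Call:
arm_command(moves=[{"translation": [0, 0, 0], "twist": [0, 0, 0], "grip": 0.5}, {"translation": [0, 0, 0], "twist": [0, 0, 0], "grip": 0.2}, {"translation": [0, 0, 0], "twist": [0, 0, 0], "grip": 0}, {"translation": [0, 0, 0], "twist": [0, 0, 0], "grip": 0}, {"translation": [0, 0, 0], "twist": [0, 0, 0], "grip": 0}, {"translation": [0, 0, 0], "twist": [0, 0, 0], "grip": 0}, {"translation": [0, 0, 0], "twist": [0, 0, 0], "grip": 0}])

```text
time: 13.0
position: [0.5209, 0.1252, 0.1448]
ee_rot: [-0.0, 0.695, 0.719, 0.0]
wrist_force: [0.7, -0.4, -0.8]
grip_width: 0.0853
```

Call:
arm_command(moves=[{"translation": [0, 0, -1], "twist": [0, 0, 0], "grip": 0}, {"translation": [0, 0, -3], "twist": [0, 0, 0], "grip": 0}, {"translation": [0, 0, -6], "twist": [0, 0, 0], "grip": 0}, {"translation": [0, 0, -9], "twist": [0, 0, 0], "grip": 0}, {"translation": [0, 0, -12], "twist": [0, 0, 0], "grip": 0}, {"translation": [0, 0, -12], "twist": [0, 0, 0], "grip": 0}, {"translation": [0, 0, -12], "twist": [0, 0, 0], "grip": 0}])

```text
time: 13.7
position: [0.5212, 0.1252, 0.2658]
ee_rot: [0.0, 0.695, 0.719, 0.001]
wrist_force: [0.0, -0.9, 0.7]
grip_width: 0.0854
```

```bash
python3 - <<'E'
from h import *
f=grab('scene'); a=cv2.resize(f['img'][150:350,150:400,::-1],None,fx=2,fy=2)
f=grab('wrist'); b=cv2.resize(f['img'][:,:,::-1],None,fx=.75,fy=.75); cv2.imwrite('pics/end.png',np.hstack([a[:288,:400],b]))
P=pts(f); im=f['img']; H,S,V=cv2.split(cv2.cvtColor(im,cv2.COLOR_RGB2HSV)); z=P[...,2]
m=(z>.125)&(z<.2)&(S>120)&(H>15)&(H<35); t=m&(z>.16)
print('zmax',np.percentile(z[m],[1,50,99])); m2=(z>np.percentile(z[m],90)-.004)&(z<.2)&(abs(P[...,0]-.52)<.04)&(abs(P[...,1]-.125)<.04)
r=cv2.minAreaRect((P[m2][:,:2]*1000).astype(np.float32)); print(r); 
A=np.c_[P[m2][:,:2],np.ones(m2.sum())]; print('top tilt',np.linalg.lstsq(A,z[m2],rcond=None)[0])
E
```

```text
zmax [0.14417193 0.18217411 0.18392095]
((521.51416015625, 126.42709350585938), (35.95170211791992, 29.69333267211914), 2.0854694843292236)
top tilt [-0.00081093  0.01071908  0.1816847 ]
```

View pics/end.png

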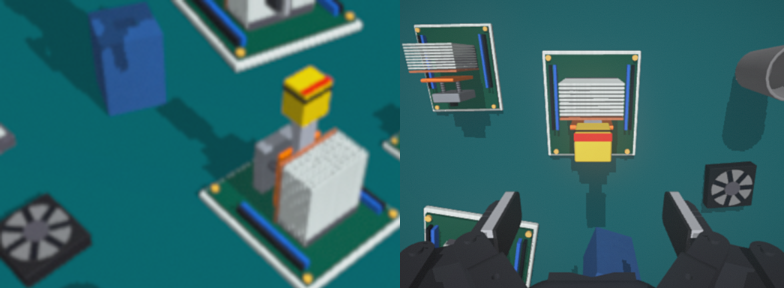

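The gauge stands upright, tilted about 0.01 rad, with its flat face at y≈134.4 mm on the cheek. Its point is about 45 mm below the mouth and the fingers are clear.

```bash
python3 -c "
from h import *
env.close_job(); print(env.read_state()['time'])"
```

```text
the job is handed in; nothing more can be done
the job is handed in; nothing more can be done
```

The gauge is standing wedged in the gap of the middle-sized rig, released, and the job was handed in at about 14 s on the robot's clock. The hand-in reports no verdict.

- **Insertion:** I took the gauge by its handle, lifted it clear of the stand and eased its flat face against the copper cheek. I then slid it down in small steps until the wrist read about 10.7 N of drag. Just before release I eased off part of the side load against the cheek, from about 4 N to 3 N.
- **Final position:** The last picture shows it tilted about 0.01 rad, with its flat face within about 1 mm of the cheek. It is centred within about 1 mm of the cheek's middle, and its point is about 45 mm below the mouth. The fingers are clear of it.
- **Not measured directly:** The pressing force is my estimate from the drag readings. I put it at about 15 N in total, inside the 7 to 23 N band.
- **Other things on the bench:** The arm kept well away from the fan, cup and drive. The fan and cup look undisturbed in the last picture, and I did not measure any of the three again.

No check failed. The top and wrist cameras differed by about 2 mm on where things stood, which is within their stated calibration.

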